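Set the finger brake for the pan that lies in it

ROBOT

A 6-joint arm with a two-finger parallel gripper is mounted at the origin on the work surface. World frame = base frame: x ahead of the robot, y to its left, z up, the work surface at z = 0. Lengths are in m, angles in rad, forces in N, time in s.
With the tool pointing down it reaches from about 0.375 to 0.9 m from the base axis. Payload 3.1 kg.
Tool frame: the origin (TCP) lies on the centre line of the jaws, within the pads' length; the fingertips stand robot.tip_reach ahead of it and the grasp point (between the pads) is the TCP (robot.tip_reach is the distance from the TCP to the fingertips, in m); z points along the fingers, y is the direction in which the jaws open and shut (so a half turn about z gives the same grasp; the last joint's range is limited). The gripper opens to 87 mm and grips with 3 to 60 N. Pads are 19 mm wide; open, the fingers measure 117 mm over their backs; the gripper's body (75 mm by 190 mm) begins 51 mm behind the grasp point.
Start: joints at [0.955, 0.527, 1.433, -0, 1.181, -0.178], TCP at [0.265, 0.566, 0.242] pointing down, gripper open.
Joint ranges: [-3.08, 3.08], [-0.75, 2.2], [0.22, 2.44], [-1.43, 4.57], [0, 2.65], [-2.85, 2.85]. Speed limits (rad/s): [2.79, 2.79, 3.14, 3.14, 3.14, 3.14].

INTERFACE

Orientations are given as a unit quaternion [x, y, z, w].
In Python, from rig import telemetry, viewer, robot gives the robot as it stands. The module is installed in compiled form; this text tells all that it offers.
- The arm moves only by the tool step_arm, never from a script. Its argument "targets" is a list of rows, each an object of numbers: "dx", "dy", "dz": the shift along the tool's x, y, z in m; "rx", "ry", "rz": the turn, a rotation vector about the tool's x, y, z in degrees. In form: [{"dx": .., "dy": .., "dz": .., "rx": .., "ry": .., "rz": ..}, ...]. A call has exactly 5 rows; each row is the pose to reach, as a shift and turn from the pose measured when the call began, along the tool's axes at that moment; what a row does not reach only later rows make up. A row lasts 1/8 s, in which the tool goes at most 62.5 mm and 10.7 degrees, less where a joint would pass 70% of its speed; a pose out of reach is approached as far as the arm can. A call with a gripper value outside its range is refused whole. "gripper" is the opening, from 0 (shut) to 1 (fully open), set as the call begins (left out, the last holds). The fingers move at their own pace and stop on an object; "force" is the grip in N (left out, the last holds). Time passes only in rows, so rows that repeat a pose let the fingers close, or fill a call up. It gives the time, the measured TCP pose, the force and the opening at its end, in the units of the state.
- telemetry.get_obs(): the state, without advancing time (a new reading comes with each control period).
- viewer.camera(name): name is "scene" or "top"; returns a dict with "img" (400x640x3 uint8, blue, green, red), "depth" (400x640 float32, m along the optical axis (not along the pixel's ray), 0 where there is no reading), "K" (3x3 intrinsics, pixels), "k1" (the pictures are not rectified: a ray, as slopes to the right and down, at radius r is drawn at 1 + k1 r^2 times it, then the intrinsics apply), "R" (3x3) and "t" (3): a world point X has camera coordinates R X + t. Camera axes: x right, y down, z forward; pixel columns grow to the right and rows downward; lengths in m; the calibration is good to about 2 mm. A picture is of the moment at which its call begins.
- robot.hand_in(): hands the job in, once; it reports no verdict.
The state is a dict: "time": time; "q": joint angles; "joint_velocities": joint speeds; "joint_torque": joint torques, N m; "position": TCP position; "tool_rot": TCP orientation; "ft_force": force on the tool from outside, world axes, zero at the start; "moment": the same for the moment, N m; "grip_width": finger opening in m.
Only numpy, scipy, OpenCV 4.12 (cv2) and the standard library are available. Lean on these libraries where they do the work, as an engineer would, in place of code of your own. Each camera call takes 0.05 s, during which the arm holds its last target.

TASK

The four fingers on the sheet-metal brake have their screws slack, ready to be set up for the pan that lies under the beam. Slide the one finger that fits that pan's inside width (only a few millimetres to spare each side) along the beam until it hangs over the pan between its two side walls, so that it would come down without touching either, and slide the other fingers aside so that none of them hangs over any part of the pan. Slide the fingers on the beam, never lift them off it, and leave the pans, the hammer, the C-clamp and the dolly where they are.

Things in the scene. Friction and masses are not known exactly. Their poses are not given: they have to be found in the camera images.
- brake: Green bench box-and-pan brake (sheet-metal folder), fixed to the bench, its beam raised. Origin on the bench under the beam's middle; x points to its rear (away from the robot), y along the beam. Bed and rear support (x to +360 mm) have their top at z = 80. End cheeks: y = +/-(360 to 390), x -40 to +60, top at z = 235.
- rail_mid (a point): Middle of the top face of the steel rail that carries the four fingers, in the brake's axes, 190 mm above the bench. The rail is 24 mm thick in x and runs 720 mm along y, cheek to cheek (+/-360 mm).
- handle_left (a point): Black ball, 32 mm across, of the clamp handle outside the left (+y) cheek: a rod leaning up and forward from the cheek, ball centre 299 mm above the bench. It is not to be operated.
- handle_right (a point): The same ball on the right (-y) side.
- finger40: Steel finger 40 mm wide (y), 0.44 kg +/-20%, hooked over the rail, slides along it with dry friction when its side is pushed. Origin: mid-width, on the rail's top. Cap: x +/-30, z 0 to +30 mm, flat vertical sides at y +/-20. Front plate, nose to x -62, z -73, screw head 10 mm proud in front. Fingers hang in any order, 30 mm or more apart and from the cheeks at the start.
- finger60: Steel finger 60 mm wide (y), 0.56 kg +/-20%, hooked over the rail, slides along it with dry friction when its side is pushed. Origin: mid-width, on the rail's top. Cap: x +/-30, z 0 to +30 mm, flat vertical sides at y +/-30. Front plate, nose to x -62, z -73, screw head 10 mm proud in front. Fingers hang in any order, 30 mm or more apart and from the cheeks at the start.
- finger80: Steel finger 80 mm wide (y), 0.68 kg +/-20%, hooked over the rail, slides along it with dry friction when its side is pushed. Origin: mid-width, on the rail's top. Cap: x +/-30, z 0 to +30 mm, flat vertical sides at y +/-40. Front plate, nose to x -62, z -73, screw head 10 mm proud in front. Fingers hang in any order, 30 mm or more apart and from the cheeks at the start.
- finger100: Steel finger 100 mm wide (y), 0.80 kg +/-20%, hooked over the rail, slides along it with dry friction when its side is pushed. Origin: mid-width, on the rail's top. Cap: x +/-30, z 0 to +30 mm, flat vertical sides at y +/-50. Front plate, nose to x -62, z -73, screw head 10 mm proud in front. Fingers hang in any order, 30 mm or more apart and from the cheeks at the start.
- pan60: Loose bare sheet-metal pan, 200 mm long (x), 74 mm wide outside, 70 mm inside (y): side walls and back wall (+x) 25 mm high, 2 mm sheet, flat 30 mm flange in front. Origin: centre of its underside. One of the three pans lies on the bed under the beam (x about 5 mm in the brake's frame), wall tops 12 mm below the noses; the other two wait on the rear support (x about 220).
- pan80: Loose bare sheet-metal pan, 200 mm long (x), 94 mm wide outside, 90 mm inside (y): side walls and back wall (+x) 25 mm high, 2 mm sheet, flat 30 mm flange in front. Origin: centre of its underside. One of the three pans lies on the bed under the beam (x about 5 mm in the brake's frame), wall tops 12 mm below the noses; the other two wait on the rear support (x about 220).
- pan100: Loose bare sheet-metal pan, 200 mm long (x), 114 mm wide outside, 110 mm inside (y): side walls and back wall (+x) 25 mm high, 2 mm sheet, flat 30 mm flange in front. Origin: centre of its underside. One of the three pans lies on the bed under the beam (x about 5 mm in the brake's frame), wall tops 12 mm below the noses; the other two wait on the rear support (x about 220).
- hammer: Hammer, 220 mm long, lying on the right (-y) end of the rear support, a bystander. Origin at its underside, long axis along x.
- cclamp: Blue C-clamp, about 115 x 175 x 16 mm, lying flat on the bench in front of the brake, a bystander. Origin at its underside.
- dolly: Panel beater's dark steel dolly, 68 mm across and 48 mm high, on the rear support, a bystander. Origin at its underside.
Mind the look-alikes: they are no part of the job. What is shaped like the finger80 but black or orange is not meant.

How it is judged:
At the end, for the whole second after the job is handed in: The finger 10 mm narrower than the inside of the pan on the bed is centred between its side walls within 5 mm; the other three lie wholly outside its outer side faces; all four sit upright on the rail, at rest; pans within 8 mm, bystanders within 15 mm of their start (((x of pan60 in the frame of brake below 0.12 m and (y of finger40 in the frame of pan60 above 0.057 m or y of finger40 in the frame of pan60 below -0.057 m) and y of finger60 in the frame of pan60 between -0.005 and 0.005 m and (y of finger80 in the frame of pan60 above 0.077 m or y of finger80 in the frame of pan60 below -0.077 m) and (y of finger100 in the frame of pan60 above 0.087 m or y of finger100 in the frame of pan60 below -0.087 m)) or (x of pan80 in the frame of brake below 0.12 m and (y of finger40 in the frame of pan80 above 0.067 m or y of finger40 in the frame of pan80 below -0.067 m) and (y of finger60 in the frame of pan80 above 0.077 m or y of finger60 in the frame of pan80 below -0.077 m) and y of finger80 in the frame of pan80 between -0.005 and 0.005 m and (y of finger100 in the frame of pan80 above 0.097 m or y of finger100 in the frame of pan80 below -0.097 m)) or (x of pan100 in the frame of brake below 0.12 m and (y of finger40 in the frame of pan100 above 0.077 m or y of finger40 in the frame of pan100 below -0.077 m) and (y of finger60 in the frame of pan100 above 0.087 m or y of finger60 in the frame of pan100 below -0.087 m) and (y of finger80 in the frame of pan100 above 0.097 m or y of finger80 in the frame of pan100 below -0.097 m) and y of finger100 in the frame of pan100 between -0.005 and 0.005 m)) and linear speed of each of finger40, finger60, finger80, finger100 below 0.01 m/s and angle between each of finger40, finger60, finger80, finger100's own z axis and vertical below 0.06 rad and height (world z) of finger40 between 0.185 and 0.195 m and height (world z) of finger60 between 0.185 and 0.195 m and height (world z) of finger80 between 0.185 and 0.195 m and height (world z) of finger100 between 0.185 and 0.195 m); the robot touches nothing.
It fails at once if a finger is lifted off the beam instead of slid along it (height (world z) of any of finger40, finger60, finger80, finger100 above 0.205 m or height (world z) of any of finger40, finger60, finger80, finger100 below 0.175 m).
It fails at once if a pan is shifted by more than 8 mm (distance of any of pan60, pan80, pan100 from where it was at the start of the episode above 0.008 m).
It fails at once if the hammer, the C-clamp or the dolly is moved by more than 15 mm (distance of any of hammer, cclamp, dolly from where it was at the start of the episode above 0.015 m).
It also fails if it takes over 54 s, if anything falls off the work surface, if the arm or the gripper's body presses on something with over 40 N, if the wrist force passes 120 N, or if a joint passes its speed limit or range.

## Working session

There is one attempt and no reset: what is moved stays moved. The work goes in short steps, Python scripts to look and compute and a tool call to move; the robot and the scene stay as the last step left them, time stands still between calls to the robot, and variables do not carry over. Pictures are saved under pics/ and viewed, and the job is handed in when it is done.

Besides the shell and the picture viewer there is one more tool, called as name(argument=value, ...) on one line, values as JSON. step_arm: Moves the arm, as the interface text tells. Its arguments: {"type":"object","properties":{"targets":{"type":"array"},"gripper":{"type":"number"},"force":{"type":"number"}},"required":["targets"]}

```bash
mkdir -p pics
python3 - <<'E'
from rig import telemetry, viewer, robot
import cv2,numpy as np,pickle
o=telemetry.get_obs();print(o, robot.tip_reach)
for n in("scene","top"):
    c=viewer.camera(n);cv2.imwrite(f"pics/{n}0.png",c["img"]);pickle.dump(c,open(f"{n}0.pkl","wb"))
    print(n,c["K"],c["k1"],c["R"],c["t"])
E
```

```text
{'time': 0.0, 'q': array([ 9.54531835e-01,  5.28469880e-01,  1.43387587e+00, -2.67868647e-05,
        1.18139209e+00, -1.78504949e-01]), 'joint_velocities': array([-2.12462347e-03, -1.29348974e-04, -3.17807647e-04, -5.89389812e-05,
        8.23189365e-05, -2.29134401e-04]), 'joint_torque': array([ 6.26167894e-04, -4.40042889e+01, -1.76592278e+01,  6.34091184e-02,
        5.80260472e-02, -1.54708255e-04]), 'position': array([0.26452825, 0.56550962, 0.24057771]), 'tool_rot': array([ 2.17131157e-01,  9.76141849e-01, -9.93804823e-04, -4.03681699e-04]), 'ft_force': array([ 0.46936424, -0.13306142, -0.14240204]), 'moment': array([ 0.0099224 , -0.04016294,  0.00134347]), 'grip_width': 0.08684556982567888} 0.019
scene [[387.77616519   0.         315.93068322]
 [  0.         387.77616519 199.29317564]
 [  0.           0.           1.        ]] -0.0953168672907312 [[-0.18362065  0.98293762  0.01082088]
 [ 0.5369865   0.10952164 -0.83645114]
 [-0.82336441 -0.14777904 -0.54793466]] [ 0.05196006 -0.14199731  1.83528805]
top [[370.77705847   0.         316.54657007]
 [  0.         370.77705847 201.30323331]
 [  0.           0.           1.        ]] -0.04721193007139927 [[-0.01152407 -0.99991503 -0.00609349]
 [-0.99567417  0.01203664 -0.09213069]
 [ 0.09219621  0.00500541 -0.99572828]] [0.08438864 0.56577604 1.3032488 ]
```

View pics/scene0.png

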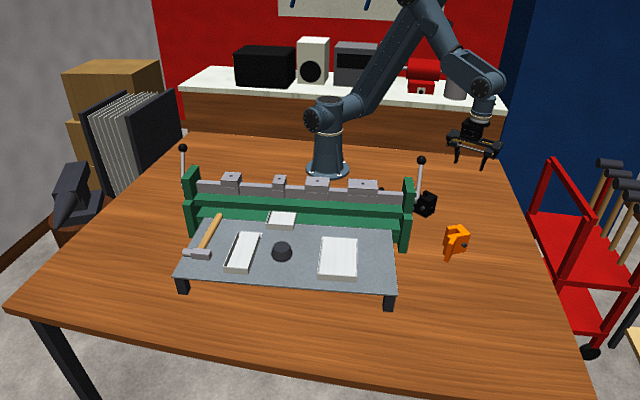

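View pics/top0.png

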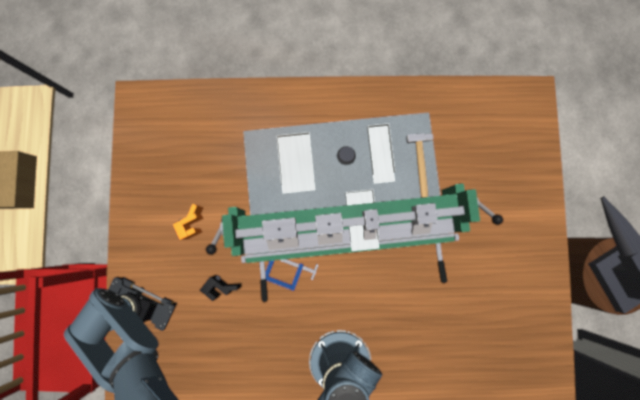

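```bash
cat > h.py <<'E'
import numpy as np,cv2,pickle
def ray(c,uv):
    K=c["K"];uv=np.atleast_2d(uv).astype(float)
    d=np.array([c["k1"],0,0,0,0.])
    n=cv2.undistortPointsIter(uv.reshape(-1,1,2),K,d,None,None,(3,50,1e-10)).reshape(-1,2)
    return np.c_[n,np.ones(len(n))]
def onz(c,uv,z):
    r=ray(c,uv)@c["R"]; o=-c["R"].T@c["t"]
    s=(z-o[2])/r[:,2]; return o+r*s[:,None]
def proj(c,X):
    X=np.atleast_2d(X).astype(float)
    rv,_=cv2.Rodrigues(c["R"]); return cv2.projectPoints(X.reshape(-1,1,3),rv,c["t"],c["K"],np.array([c["k1"],0,0,0,0.]))[0].reshape(-1,2)
def cloud(c):
    h,w=c["depth"].shape;v,u=np.mgrid[:h,:w]
    r=ray(c,np.c_[u.ravel(),v.ravel()]);d=c["depth"].ravel()
    return ((r*d[:,None]-c["t"])@c["R"]).reshape(h,w,3)
E
python3 - <<'E'
from h import *
c=pickle.load(open("top0.pkl","rb"))
i=c["img"][180:270,210:510];cv2.imwrite("pics/topz.png",cv2.resize(i,(800,240),interpolation=cv2.INTER_CUBIC))
i=c["img"][120:270,330:430];cv2.imwrite("pics/topz2.png",cv2.resize(i,(400,600),interpolation=cv2.INTER_CUBIC))
c2=pickle.load(open("scene0.pkl","rb"))
i=c2["img"][135:285,160:440];cv2.imwrite("pics/scz.png",cv2.resize(i,(800,430),interpolation=cv2.INTER_CUBIC))
P=cloud(c)
Z=P[...,2]
# height map print at fingers
for z0,z1 in((.21,.23),(.225,.25),(.18,.2),(.075,.09),(.1,.115)):
    m=((Z>z0)&(Z<z1)).astype(np.uint8);n,l,s,ce=cv2.connectedComponentsWithStats(m)
    for k in range(1,n):
        if s[k,4]>25:
            q=P[l==k];print(z0,s[k],ce[k].round(1),np.median(q,0).round(4))
E
```

```text
0.21 [464 190   8  33  94] [467.1 206.6] [ 0.526  -0.3859  0.2198]
0.21 [416 204  21  21 375] [425.9 213.7] [ 0.506  -0.2579  0.2194]
0.21 [364 210  15  20 262] [371.2 219.4] [ 0.491  -0.089   0.2196]
0.21 [315 213  28  22 513] [328.7 223.8] [0.4791 0.0399 0.2199]
0.21 [231 215   4  32  46] [232.8 230.5] [0.4624 0.3333 0.2205]
0.21 [262 218  35  23 649] [278.8 228.9] [0.4655 0.1921 0.2201]
0.21 [216 226   7   9  29] [219.4 230.7] [0.4614 0.3747 0.2149]
0.21 [323 364  17  20  54] [330.6 371.6] [0.0444 0.0397 0.2161]
0.225 [466 189  14  34 344] [472.8 205.3] [ 0.5302 -0.3978  0.2337]
0.225 [481 205   6   8  29] [483.2 208.3] [ 0.52   -0.4274  0.2376]
0.225 [221 214  13  34 345] [227.4 230.8] [0.4609 0.3466 0.2348]
0.225 [324 367  15  21  52] [330.1 374.8] [0.0415 0.0446 0.2369]
0.18 [436 192  32  31 297] [453.1 210.2] [ 0.5157 -0.3582  0.1897]
0.18 [378 206  39  19 311] [397.8 216.9] [ 0.4991 -0.1778  0.1898]
0.18 [233 215  30  32 246] [246.8 232. ] [0.4576 0.2972 0.19  ]
0.18 [342 216  23  11 176] [353.  221.5] [ 0.4856 -0.0364  0.1897]
0.18 [295 220  22  14 162] [305.2 226.4] [0.4743 0.1138 0.1902]
0.18 [327 361  15   9  28] [333.6 364.1] [0.0533 0.0323 0.1864]
0.075 [  243   112   188   103 13719] [332.2 163.7] [0.6889 0.0282 0.0804]
0.075 [423 140  17  57 548] [430.6 168.6] [ 0.6701 -0.3205  0.0794]
0.075 [173 204  24  36 338] [185.5 224.1] [0.4853 0.5309 0.0804]
0.075 [ 241  216  218   48 3787] [351.3 240.8] [ 0.4231 -0.0529  0.0798]
0.075 [  25  276   14  124 1048] [ 31.2 337.9] [0.0982 1.0682 0.0854]
0.075 [199 276  38  25 351] [215.1 287.8] [0.273  0.435  0.0806]
0.075 [323 348  28   8  52] [336.1 351. ] [0.0608 0.0185 0.083 ]
0.1 [407 133  26  64 495] [421.1 157.8] [ 0.7137 -0.2832  0.104 ]
0.1 [337 147  18  17  60] [344.  158.2] [ 0.6993 -0.0129  0.1087]
0.1 [454 216   4  17  26] [455.5 223.4] [ 0.4803 -0.3887  0.1097]
0.1 [327 351  22   7  37] [338.  353.4] [0.0607 0.0098 0.1086]
```

View pics/topz.png

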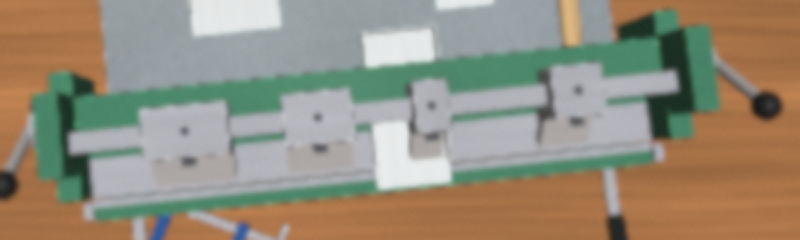

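View pics/topz2.png

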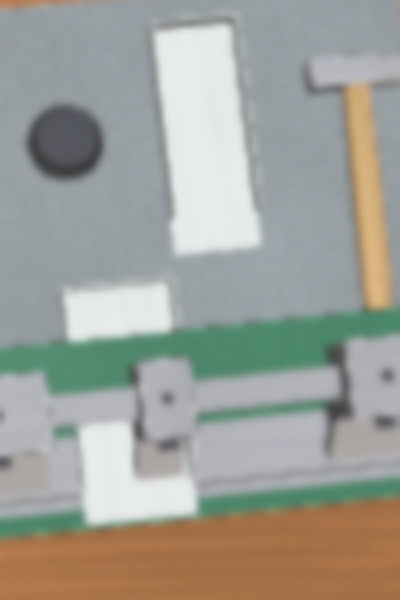

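View pics/scz.png

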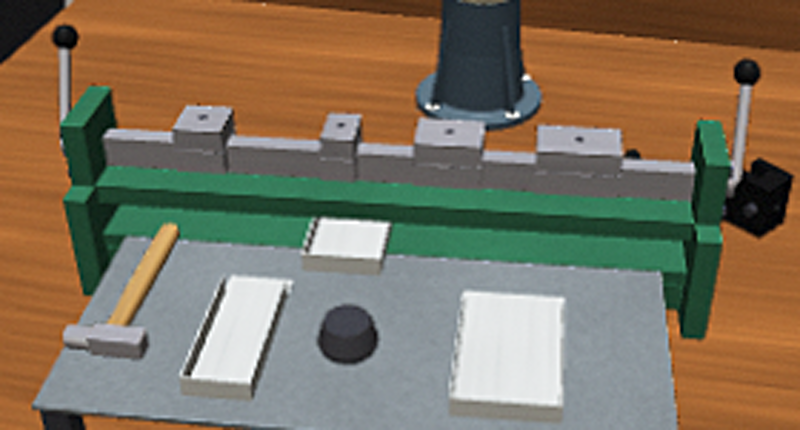

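```bash
cat >> h.py <<'E'
def ortho(c,z,yaw,o,xr,yr,res=0.0005):
    # rows: x decreasing down ; cols: y decreasing right ; brake coordinates
    xs=np.arange(xr[1],xr[0],-res);ys=np.arange(yr[1],yr[0],-res)
    Y,X=np.meshgrid(ys,xs);ca,sa=np.cos(yaw),np.sin(yaw)
    W=np.stack([o[0]+ca*X-sa*Y,o[1]+sa*X+ca*Y,np.full_like(X,z)],-1).reshape(-1,3)
    uv=proj(c,W).reshape(X.shape+(2,)).astype(np.float32)
    return cv2.remap(c["img"],uv[...,0],uv[...,1],cv2.INTER_CUBIC),xs,ys
E
python3 - <<'E'
from h import *
c=pickle.load(open("top0.pkl","rb"));P=cloud(c);Z=P[...,2]
# rail fit: points z~.19 and cap tops
m=(Z>.185)&(Z<.195)&(abs(P[...,1])<.37)&(P[...,0]>.4)&(P[...,0]<.56)
def cents(z0,z1,lo):
    m=((Z>z0)&(Z<z1)&(P[...,0]>.4)&(P[...,0]<.56)).astype(np.uint8);n,l,s,ce=cv2.connectedComponentsWithStats(m)
    return [P[l==k].mean(0) for k in range(1,n) if s[k,4]>lo]
q=np.array(cents(.21,.23,200));print(q.round(4))
p=np.polyfit(q[:,1],q[:,0],1);print(p,q[:,0]-np.polyval(p,q[:,1]))
ch=np.array(cents(.225,.25,200));print("cheeks",ch.round(4),ch.mean(0), np.linalg.norm(ch[0]-ch[1]))
d=ch[1]-ch[0];print("yaw",np.arctan2(-d[0],d[1]),np.arctan(-p[0]))
E
```

```text
[[ 0.5066 -0.2575  0.2192]
 [ 0.4914 -0.0892  0.2195]
 [ 0.4797  0.0405  0.2199]
 [ 0.4658  0.1927  0.2202]]
[-0.09058923  0.48328155] [-7.19306451e-06 -1.06377021e-05  4.09833014e-05 -2.31525348e-05]
cheeks [[ 0.5199 -0.3988  0.2335]
 [ 0.4614  0.3463  0.2346]] [ 0.49065188 -0.02626669  0.23405995] 0.7474108417163047
yaw 0.0784361348514102 0.0903426420827719
```

Run:
```python
from h import *
c=pickle.load(open("top0.pkl","rb"))
O=(.4857,-.0263);yaw=.0903
def gridsave(name,z,xr,yr):
    im,xs,ys=ortho(c,z,yaw,O,xr,yr,.001)
    for k,y in enumerate(ys):
        if round(y*1000)%50==0: cv2.putText(im,f"{y*1000:.0f}",(k-10,8),0,.3,(0,0,255)); im[10:14,k]=(0,0,255)
    for k,x in enumerate(xs):
        if round(x*1000)%50==0: cv2.putText(im,f"{x*1000:.0f}",(0,k+3),0,.3,(255,0,0))
    cv2.imwrite(name,im)
gridsave("pics/oA.png",.22,(-.12,.08),(-.4,.4))
gridsave("pics/oB.png",.082,(-.12,.40),(-.4,.4))
# profiles
im,xs,ys=ortho(c,.22,yaw,O,(-.025,.025),(-.36,.36),.0005)
g=cv2.cvtColor(im,cv2.COLOR_BGR2GRAY).astype(float)
# use 15..27 mm strip behind rail (x) against green
for r in ((.015,.027),):
    s=(xs>r[0])&(xs<r[1]); sat=(im[s].max(2).astype(float)-im[s].min(2)).mean(0)
    th=(sat.max()+sat.min())/2;print(sat.min(),sat.max());b=sat<th
    e=np.nonzero(np.diff(b.astype(int)))[0];print([round(ys[k]*1000,1) for k in e])
im,xs,ys=ortho(c,.082,yaw,O,(-.12,.4),(-.36,.36),.0005)
g=cv2.cvtColor(im,cv2.COLOR_BGR2GRAY).astype(float)
for r in ((-.093,-.08),(-.085,-.075),(.2,.25),(.12,.13),(.08,.09)):
    s=(xs>r[0])&(xs<r[1]);p=g[s].mean(0);b=p>190;e=np.nonzero(np.diff(b.astype(int)))[0];print(r,[round(ys[k]*1000,1) for k in e],p.max())
```

```text
1.15 59.4
[np.float64(359.0), np.float64(347.5), np.float64(271.0), np.float64(166.5), np.float64(108.0), np.float64(26.0), np.float64(-36.5), np.float64(-84.5), np.float64(-189.0), np.float64(-264.5), np.float64(-335.5)]
(-0.093, -0.08) [np.float64(-3.5), np.float64(-98.0)] 231.84615384615384
(-0.085, -0.075) [np.float64(-2.5), np.float64(-99.0)] 234.4
(0.2, 0.25) [np.float64(211.5), np.float64(97.0), np.float64(-109.0), np.float64(-176.5)] 234.7
(0.12, 0.13) [np.float64(210.5), np.float64(100.5)] 202.4
(0.08, 0.09) [np.float64(-5.5), np.float64(-95.5)] 233.3
```

View pics/oA.png

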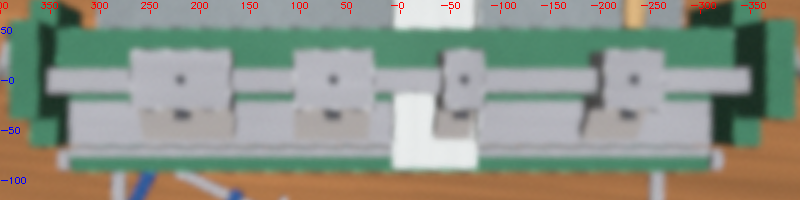

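View pics/oB.png

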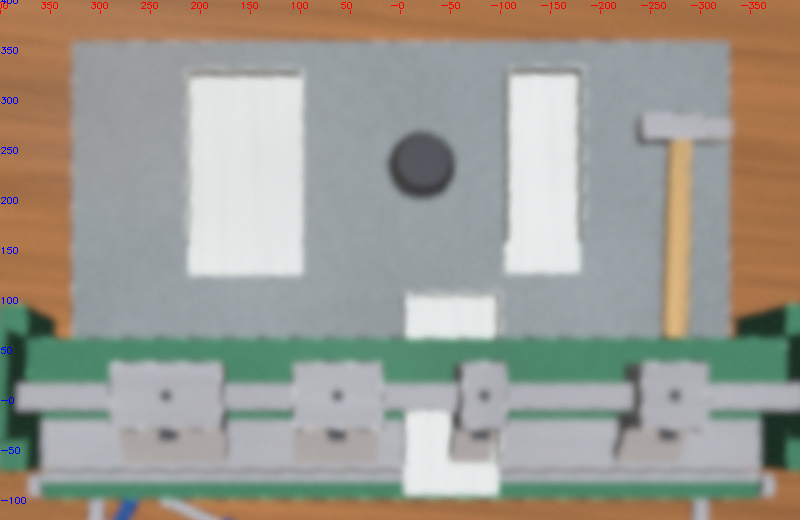

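Pan widths at the bed plane are 114 mm (rear, left), 67–74 mm (rear, right) and about 95 mm (on the bed). So pan80 is on the bed and finger80 is needed. The fingers' hole marks in pics/oA.png, from +y to −y:
- finger100: (180,80), about 104 mm wide
- finger80: (333,80), about 82 mm wide
- finger40: (464,80), which hangs over the pan
- finger60: (633,80)

The black and orange look-alikes lie off the beam, at top-image pixels (220,287) and (187,222). The next crop confirms this, and the lift starts from there.

Run:
```python
from h import *
c=pickle.load(open("top0.pkl","rb"))
im,xs,ys=ortho(c,.22,.0903,(.4857,-.0263),(-.09,.05),(-.11,.12),.0004)
cv2.imwrite("pics/c80.png",im)
```

```text
(no output)
```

View pics/c80.png

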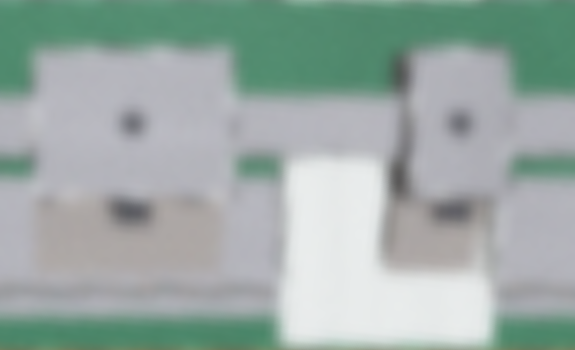

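step_arm(targets=[{"dz": -0.024}, {"dz": -0.048}, {"dz": -0.072}, {"dz": -0.096}, {"dz": -0.12}], gripper=0)

```text
invalid input
```

The crop shows finger80 at 200 px × 0.4 mm = 80 mm wide (hole at px (132,124)), and finger40 at px (460,124) over the white pan80. The move was refused, so I'll give every key in each row.

step_arm(targets=[{"dx": 0, "dy": 0, "dz": -0.024, "rx": 0, "ry": 0, "rz": 0}, {"dx": 0, "dy": 0, "dz": -0.048, "rx": 0, "ry": 0, "rz": 0}, {"dx": 0, "dy": 0, "dz": -0.072, "rx": 0, "ry": 0, "rz": 0}, {"dx": 0, "dy": 0, "dz": -0.096, "rx": 0, "ry": 0, "rz": 0}, {"dx": 0, "dy": 0, "dz": -0.12, "rx": 0, "ry": 0, "rz": 0}], gripper=0)

```text
time: 0.72
position: [0.2645, 0.5654, 0.3608]
tool_rot: [0.217, 0.976, -0.002, -0.001]
ft_force: [0.0, 0.1, 0.6]
grip_width: 0.0447
```

```bash
cat > g.py <<'E'
import sys,numpy as np
from rig import telemetry
from scipy.spatial.transform import Rotation as R
O=np.array([.4857,-.0263,0]);yaw=.0903
bx=np.array([np.cos(yaw),np.sin(yaw),0]);by=np.array([-np.sin(yaw),np.cos(yaw),0])
G=R.from_matrix(np.c_[by,bx,[0,0,-1]])
o=telemetry.get_obs();T=R.from_quat(o["tool_rot"]);p=o["position"]
print("t",round(o["time"],2),"brake x,y,z",((p-O)@bx).round(4),((p-O)@by).round(4),p[2].round(4),"F(bx,by,z)",[round(float(o["ft_force"]@v),1) for v in(bx,by,[0,0,1])],o["grip_width"])
if len(sys.argv)>1:
    a=[float(v) for v in sys.argv[1:4]]
    W=O+bx*a[0]+by*a[1]+np.array([0,0,a[2]])
    print("d",T.inv().apply(W-p).round(4),"rot",np.degrees((T.inv()*G).as_rotvec()).round(2))
E
python3 g.py 0 -.008 .36
```

```text
t 0.72 brake x,y,z -0.167 0.6093 0.3608 F(bx,by,z) [0.0, 0.1, 0.6] 0.04467136972053039
d [-0.4552 -0.4491  0.002 ] rot [-0.18  0.07 59.74]
```

step_arm(targets=[{"dx": -0.04, "dy": -0.04, "dz": 0, "rx": 0, "ry": 0, "rz": 6}, {"dx": -0.08, "dy": -0.08, "dz": 0, "rx": 0, "ry": 0, "rz": 12}, {"dx": -0.12, "dy": -0.12, "dz": 0, "rx": 0, "ry": 0, "rz": 18}, {"dx": -0.16, "dy": -0.16, "dz": 0, "rx": 0, "ry": 0, "rz": 24}, {"dx": -0.2, "dy": -0.2, "dz": 0, "rx": 0, "ry": 0, "rz": 30}], gripper=0)

```text
time: 1.35
position: [0.3609, 0.2977, 0.3611]
tool_rot: [0.464, 0.886, -0.002, -0.0]
ft_force: [1.4, 0.4, -0.7]
grip_width: 0.0014
```

```bash
python3 g.py 0 -.008 .36
```

```text
t 1.35 brake x,y,z -0.0951 0.3339 0.3611 F(bx,by,z) [1.4, 0.3, -0.7] 0.0014463347162193925
d [-0.3443 -0.0861  0.0018] rot [-0.18  0.12 29.57]
```

step_arm(targets=[{"dx": -0.052, "dy": -0.013, "dz": 0, "rx": 0, "ry": 0, "rz": 6}, {"dx": -0.104, "dy": -0.026, "dz": 0, "rx": 0, "ry": 0, "rz": 12}, {"dx": -0.156, "dy": -0.039, "dz": 0, "rx": 0, "ry": 0, "rz": 18}, {"dx": -0.208, "dy": -0.052, "dz": 0, "rx": 0, "ry": 0, "rz": 24}, {"dx": -0.26, "dy": -0.065, "dz": 0, "rx": 0, "ry": 0, "rz": 29.6}])

```text
time: 1.98
position: [0.4558, 0.0454, 0.3615]
tool_rot: [0.676, 0.737, -0.002, 0.0]
ft_force: [0.8, 0.6, -0.1]
grip_width: 0.0005
```

```bash
python3 g.py 0 -.008 .27
```

```text
t 1.98 brake x,y,z -0.0233 0.0741 0.3615 F(bx,by,z) [0.9, 0.5, -0.1] 0.00046139653640952047
d [-0.0817  0.0239  0.0916] rot [-0.15  0.15 -0.23]
```

step_arm(targets=[{"dx": -0.03, "dy": 0.01, "dz": 0, "rx": 0, "ry": 0, "rz": 0}, {"dx": -0.06, "dy": 0.02, "dz": 0, "rx": 0, "ry": 0, "rz": 0}, {"dx": -0.082, "dy": 0.024, "dz": 0.03, "rx": -0.15, "ry": 0.15, "rz": -0.2}, {"dx": -0.082, "dy": 0.024, "dz": 0.06, "rx": -0.15, "ry": 0.15, "rz": -0.2}, {"dx": -0.082, "dy": 0.024, "dz": 0.091, "rx": -0.15, "ry": 0.15, "rz": -0.2}])

```text
time: 2.6
position: [0.4863, -0.0349, 0.2694]
tool_rot: [0.675, 0.738, -0.0, -0.0]
ft_force: [1.1, -0.9, -0.2]
grip_width: 0.0004
```

```bash
python3 g.py 0 -.008 .222
python3 - <<'E'
from h import *
from rig import viewer
for n in("scene","top"):
    c=viewer.camera(n);pickle.dump(c,open(n+"1.pkl","wb"))
    i=c["img"][100:260,160:440] if n=="scene" else c["img"][160:300,230:480]
    cv2.imwrite(f"pics/{n}1.png",cv2.resize(i,None,fx=2.8,fy=2.8,interpolation=cv2.INTER_CUBIC))
E
```

```text
t 2.6 brake x,y,z -0.0001 -0.0087 0.2694 F(bx,by,z) [1.0, -1.0, -0.2] 0.00041357886811169224
d [0.0006 0.0002 0.0474] rot [-0.02 -0.02 -0.09]
```

View pics/scene1.png

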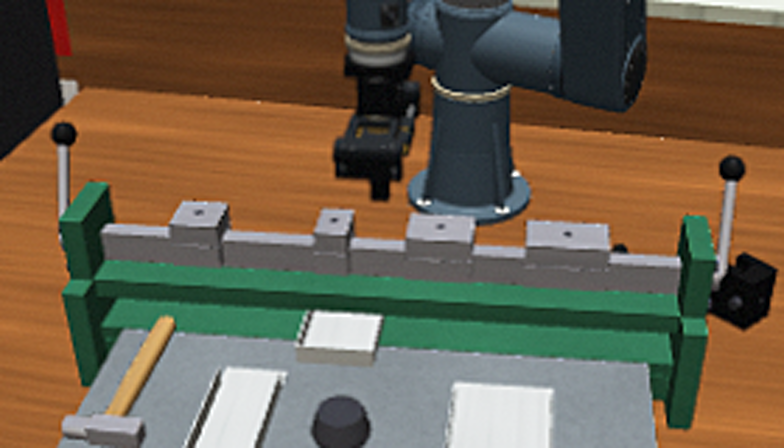

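View pics/top1.png

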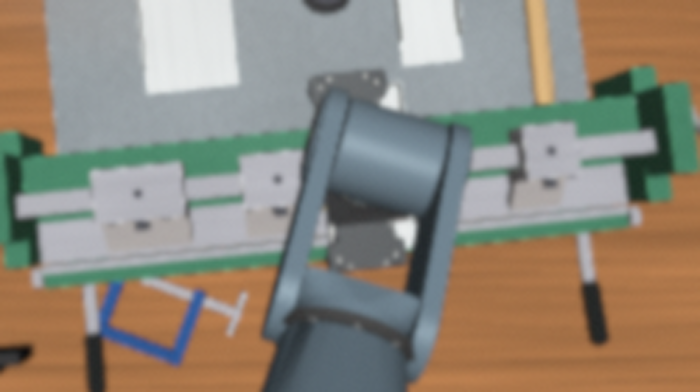

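The scene picture shows the closed fingertips at (380,190), above the gap between finger40 (335,215) and finger80 (440,225). Next I lower the tips to 12 mm above the rail top.

step_arm(targets=[{"dx": 0, "dy": 0, "dz": 0.012, "rx": 0, "ry": 0, "rz": -0.1}, {"dx": 0, "dy": 0, "dz": 0.024, "rx": 0, "ry": 0, "rz": -0.1}, {"dx": 0, "dy": 0, "dz": 0.036, "rx": 0, "ry": 0, "rz": -0.1}, {"dx": 0, "dy": 0, "dz": 0.048, "rx": 0, "ry": 0, "rz": -0.1}, {"dx": 0, "dy": 0, "dz": 0.048, "rx": 0, "ry": 0, "rz": -0.1}])

```text
time: 3.32
position: [0.4828, -0.0336, 0.2184]
tool_rot: [0.674, 0.739, -0.002, -0.005]
ft_force: [-0.2, 0.3, -0.3]
grip_width: 0.0007
```

```bash
python3 g.py 0 -.03 .220
```

```text
t 3.33 brake x,y,z -0.0036 -0.007 0.2184 F(bx,by,z) [-0.2, 0.4, -0.3] 0.0006680386805126701
d [-0.023   0.0035 -0.0017] rot [-0.59 -0.24  0.05]
```

step_arm(targets=[{"dx": -0.01, "dy": 0.0035, "dz": -0.001, "rx": -0.6, "ry": -0.2, "rz": 0}, {"dx": -0.02, "dy": 0.0035, "dz": -0.001, "rx": -0.6, "ry": -0.2, "rz": 0}, {"dx": -0.03, "dy": 0.0035, "dz": -0.001, "rx": -0.6, "ry": -0.2, "rz": 0}, {"dx": -0.04, "dy": 0.0035, "dz": -0.001, "rx": -0.6, "ry": -0.2, "rz": 0}, {"dx": -0.05, "dy": 0.0035, "dz": -0.001, "rx": -0.6, "ry": -0.2, "rz": 0}])

```text
time: 3.95
position: [0.4908, -0.0834, 0.2194]
tool_rot: [0.674, 0.738, 0.001, -0.0]
ft_force: [-0.5, 3.4, 2.6]
grip_width: 0.0005
```

```bash
python3 g.py 0 -.12 .220
```

```text
t 3.95 brake x,y,z -0.0001 -0.0574 0.2194 F(bx,by,z) [-0.1, 3.4, 2.6] 0.0004747889519159249
d [-0.0626  0.0001 -0.0007] rot [ 0.01 -0.09  0.03]
```

step_arm(targets=[{"dx": -0.014, "dy": 0, "dz": 0, "rx": 0, "ry": 0, "rz": 0}, {"dx": -0.028, "dy": 0, "dz": 0, "rx": 0, "ry": 0, "rz": 0}, {"dx": -0.042, "dy": 0, "dz": 0, "rx": 0, "ry": 0, "rz": 0}, {"dx": -0.056, "dy": 0, "dz": 0, "rx": 0, "ry": 0, "rz": 0}, {"dx": -0.062, "dy": 0, "dz": 0, "rx": 0, "ry": 0, "rz": 0}])

```text
time: 4.58
position: [0.4966, -0.1464, 0.2192]
tool_rot: [0.675, 0.738, 0.001, -0.0]
ft_force: [-0.3, 3.6, 2.1]
grip_width: 0.0006
```

```bash
python3 g.py 0 -.12 .220
```

```text
t 4.58 brake x,y,z 0.0 -0.1206 0.2192 F(bx,by,z) [-0.0, 3.6, 2.1] 0.0005968140611133791
d [ 0.0006 -0.     -0.0008] rot [ 0.02 -0.07 -0.03]
```

step_arm(targets=[{"dx": 0.01, "dy": 0, "dz": 0, "rx": 0, "ry": 0, "rz": 0}, {"dx": 0.02, "dy": 0, "dz": -0.01, "rx": 0, "ry": 0, "rz": 0}, {"dx": 0.02, "dy": 0, "dz": -0.03, "rx": 0, "ry": 0, "rz": 0}, {"dx": 0.02, "dy": 0, "dz": -0.05, "rx": 0, "ry": 0, "rz": 0}, {"dx": 0.04, "dy": 0, "dz": -0.06, "rx": 0, "ry": 0, "rz": 0}])

```text
time: 5.2
position: [0.4937, -0.1063, 0.2808]
tool_rot: [0.675, 0.738, 0.001, 0.001]
ft_force: [0.5, 0.4, -0.3]
grip_width: 0.0004
```

```bash
python3 g.py 0 .138 .28
```

```text
t 5.2 brake x,y,z 0.0008 -0.0804 0.2808 F(bx,by,z) [0.5, 0.4, -0.3] 0.000360782015106145
d [ 0.2184 -0.0011  0.0007] rot [ 0.18  0.03 -0.08]
```

step_arm(targets=[{"dx": 0.05, "dy": -0.001, "dz": 0, "rx": 0, "ry": 0, "rz": 0}, {"dx": 0.1, "dy": -0.001, "dz": 0, "rx": 0, "ry": 0, "rz": 0}, {"dx": 0.15, "dy": -0.001, "dz": 0, "rx": 0, "ry": 0, "rz": 0}, {"dx": 0.2, "dy": -0.001, "dz": 0, "rx": 0, "ry": 0, "rz": 0}, {"dx": 0.218, "dy": -0.001, "dz": 0, "rx": 0, "ry": 0, "rz": 0}])

```text
time: 5.82
position: [0.4711, 0.1147, 0.2807]
tool_rot: [0.673, 0.739, 0.001, 0.0]
ft_force: [0.6, 0.6, 0.5]
grip_width: 0.0007
```

```bash
python3 g.py 0 .138 .22
python3 - <<'E'
from h import *
from rig import viewer
c=viewer.camera("top");pickle.dump(c,open("top2.pkl","wb"))
im,xs,ys=ortho(c,.22,.0903,(.4857,-.0263),(-.12,.08),(-.4,.4),.001)
cv2.imwrite("pics/top2.png",im)
c=viewer.camera("scene");i=c["img"][100:260,160:440]
cv2.imwrite("pics/scene2.png",cv2.resize(i,None,fx=2.8,fy=2.8,interpolation=cv2.INTER_CUBIC))
E
```

```text
t 5.83 brake x,y,z -0.0019 0.1418 0.2807 F(bx,by,z) [0.7, 0.6, 0.5] 0.0006612177891727837
d [-0.0038  0.0017  0.0607] rot [ 0.1  -0.02  0.17]
```

View pics/top2.png

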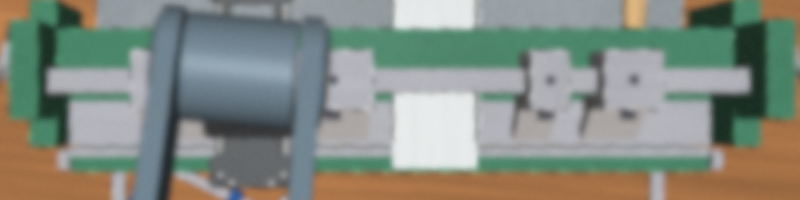

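View pics/scene2.png

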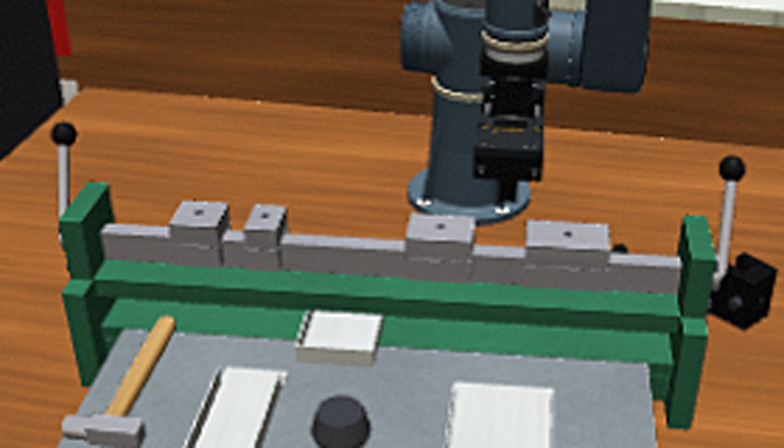

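Finger40 now sits at px (549,80), y ≈ −149 mm, clear of pan80 and not touching finger60 at (633,80). Now I lower the tips between finger80 and finger100.

step_arm(targets=[{"dx": -0.004, "dy": 0.0015, "dz": 0.012, "rx": 0, "ry": 0, "rz": 0}, {"dx": -0.004, "dy": 0.0015, "dz": 0.026, "rx": 0, "ry": 0, "rz": 0}, {"dx": -0.004, "dy": 0.0015, "dz": 0.042, "rx": 0, "ry": 0, "rz": 0}, {"dx": -0.004, "dy": 0.0015, "dz": 0.056, "rx": 0, "ry": 0, "rz": 0}, {"dx": -0.004, "dy": 0.0015, "dz": 0.06, "rx": 0, "ry": 0, "rz": 0}])

```text
time: 6.55
position: [0.4728, 0.1095, 0.2192]
tool_rot: [0.674, 0.739, -0.0, -0.0]
ft_force: [-0.3, -0.1, 0.8]
grip_width: 0.0005
```

```bash
python3 g.py 0 .003 .22
```

```text
t 6.55 brake x,y,z -0.0006 0.1364 0.2192 F(bx,by,z) [-0.3, -0.0, 0.8] 0.0005359800274518831
d [-0.1334  0.0003 -0.0008] rot [-0.05 -0.02  0.13]
```

step_arm(targets=[{"dx": -0.013, "dy": 0, "dz": -0.001, "rx": 0, "ry": 0, "rz": 0}, {"dx": -0.026, "dy": 0, "dz": -0.001, "rx": 0, "ry": 0, "rz": 0}, {"dx": -0.039, "dy": 0, "dz": -0.001, "rx": 0, "ry": 0, "rz": 0}, {"dx": -0.052, "dy": 0, "dz": -0.001, "rx": 0, "ry": 0, "rz": 0}, {"dx": -0.065, "dy": 0, "dz": -0.001, "rx": 0, "ry": 0, "rz": 0}])

```text
time: 7.18
position: [0.4788, 0.044, 0.2204]
tool_rot: [0.674, 0.739, 0.0, -0.001]
ft_force: [-0.0, 4.3, 1.7]
grip_width: 0.0004
```

```bash
python3 g.py 0 .003 .22
```

```text
t 7.17 brake x,y,z -0.0005 0.0706 0.2204 F(bx,by,z) [0.3, 4.3, 1.7] 0.0004050207550051878
d [-0.0676  0.0004  0.0004] rot [-0.03 -0.05  0.1 ]
```

step_arm(targets=[{"dx": -0.014, "dy": 0, "dz": 0, "rx": 0, "ry": 0, "rz": 0}, {"dx": -0.028, "dy": 0, "dz": 0, "rx": 0, "ry": 0, "rz": 0}, {"dx": -0.044, "dy": 0, "dz": 0, "rx": 0, "ry": 0, "rz": 0}, {"dx": -0.058, "dy": 0, "dz": 0, "rx": 0, "ry": 0, "rz": 0}, {"dx": -0.068, "dy": 0, "dz": 0, "rx": 0, "ry": 0, "rz": 0}])

```text
time: 7.8
position: [0.4852, -0.0246, 0.2204]
tool_rot: [0.674, 0.739, 0.0, -0.001]
ft_force: [0.2, 3.8, 1.0]
grip_width: 0.0002
```

step_arm(targets=[{"dx": 0.004, "dy": 0, "dz": 0, "rx": 0, "ry": 0, "rz": 0}, {"dx": 0.012, "dy": 0, "dz": 0, "rx": 0, "ry": 0, "rz": 0}, {"dx": 0.02, "dy": 0, "dz": -0.02, "rx": 0, "ry": 0, "rz": 0}, {"dx": 0.06, "dy": 0, "dz": -0.06, "rx": 0, "ry": 0, "rz": 0}, {"dx": 0.11, "dy": 0, "dz": -0.08, "rx": 0, "ry": 0, "rz": 0}])

```text
time: 8.43
position: [0.4761, 0.0858, 0.3025]
tool_rot: [0.674, 0.738, 0.001, 0.001]
ft_force: [0.5, -0.2, -0.0]
grip_width: 0.0004
```

step_arm(targets=[{"dx": 0.04, "dy": 0, "dz": 0, "rx": 0, "ry": 0, "rz": 0}, {"dx": 0.08, "dy": 0, "dz": -0.01, "rx": 0, "ry": 0, "rz": 0}, {"dx": 0.11, "dy": 0, "dz": -0.02, "rx": 0, "ry": 0, "rz": 0}, {"dx": 0.13, "dy": 0, "dz": -0.02, "rx": 0, "ry": 0, "rz": 0}, {"dx": 0.13, "dy": 0, "dz": -0.02, "rx": 0, "ry": 0, "rz": 0}])

```text
time: 9.05
position: [0.4636, 0.2167, 0.3225]
tool_rot: [0.673, 0.74, 0.001, 0.001]
ft_force: [0.9, -0.6, -0.6]
grip_width: 0.0007
```

```bash
cat > look.py <<'E'
from h import *
from rig import viewer
import sys
k=sys.argv[1];O=(.4857,-.0263);yaw=.0903
c=viewer.camera("top");pickle.dump(c,open(f"top{k}.pkl","wb"))
c2=viewer.camera("scene");pickle.dump(c2,open(f"scene{k}.pkl","wb"))
im,xs,ys=ortho(c,.22,yaw,O,(-.1,.06),(-.2,.12),.0004);cv2.imwrite(f"pics/L{k}.png",im)
i=c2["img"][150:240,210:390];cv2.imwrite(f"pics/S{k}.png",cv2.resize(i,None,fx=4.4,fy=4.4,interpolation=cv2.INTER_CUBIC))
im,xs,ys=ortho(c,.22,yaw,O,(.015,.027),(-.3,.1),.0005)
sat=(im.max(2).astype(float)-im.min(2)).mean(0);b=sat<30
e=np.nonzero(np.diff(b.astype(int)))[0];print("cap edges",[round(float(ys[k])*1000,1) for k in e])
# hole centres
for z,r in((.22,(-.006,.006)),):
    im,xs,ys=ortho(c,z,yaw,O,r,(-.3,.1),.0005);g=im.mean(2).mean(0);
    w=cv2.blur(g.reshape(1,-1),(121,1)).ravel()-g
    print("holes",[(round(float(ys[k])*1000,1),round(float(w[k]),1)) for k in range(8,len(w)-8) if w[k]==w[k-8:k+9].max() and w[k]>8])
im,xs,ys=ortho(c,.08,yaw,O,(-.094,-.068),(-.3,.1),.0005)
for j in range(4,len(xs),10):
    g=im[j-3:j+4].mean(2).mean(0);b=g>190;e=np.nonzero(np.diff(b.astype(int)))[0];print("flange",round(float(xs[j])*1000),[round(float(ys[k])*1000,1) for k in e])
E
python3 g.py 0 0 .3; python3 look.py 3
```

```text
t 9.05 brake x,y,z -0.0001 0.244 0.3225 F(bx,by,z) [0.8, -0.7, -0.6] 0.0007382090771845089
d [-0.244  -0.0009  0.0227] rot [0.19 0.04 0.22]
cap edges [-3.0, -89.5, -118.5, -170.0, -189.0, -264.5]
holes [(-7.0, 32.5), (-48.5, 44.5), (-127.0, 46.3), (-150.0, 27.5), (-200.5, 63.4), (-234.0, 38.4)]
flange -70 [-2.0, -99.0]
flange -75 [-2.0, -99.5]
flange -80 [-2.5, -99.0]
flange -85 [-4.0, -98.0]
flange -90 [-4.5, -97.0]
```

View pics/L3.png

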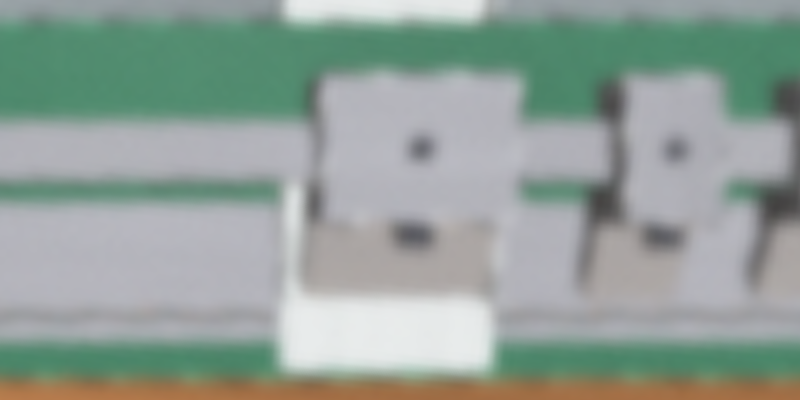

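View pics/S3.png

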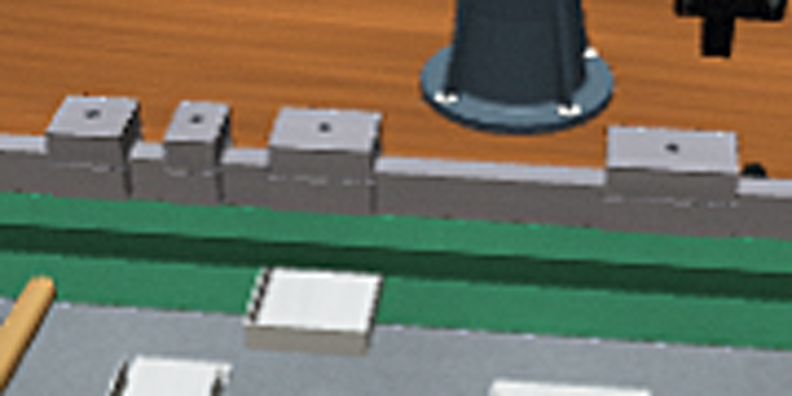

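Run:
```python
from h import *
O=np.array([.4857,-.0263,0]);yaw=.0903
bx=np.array([np.cos(yaw),np.sin(yaw),0]);by=np.array([-np.sin(yaw),np.cos(yaw),0])
W=lambda x,y,z:O+bx*x+by*y+np.array([0,0,z])
for n,(r0,r1,c0,c1) in (("scene",(165,235,255,310)),("top",(185,255,335,395))):
    c=pickle.load(open(n+"3.pkl","rb"));f=8
    im=cv2.resize(c["img"][r0:r1,c0:c1],None,fx=f,fy=f,interpolation=cv2.INTER_CUBIC)
    def line(a,b,col):
        p=(proj(c,np.array([a,b]))-[c0,r0]+.5)*f-.5
        cv2.line(im,*[tuple(int(v) for v in q) for q in p],col,1)
    fy=-.0485;py=-.0505
    for s in(-.04,.04): line(W(-.03,fy+s,.22),W(.03,fy+s,.22),(0,0,255))
    for x in(-.03,.03): line(W(x,fy-.04,.22),W(x,fy+.04,.22),(0,0,255))
    for s in(-.047,.047):
        line(W(-.095,py+s,.08),W(-.065,py+s,.08),(255,0,0)); line(W(.105,py+s,.08),W(.105,py+s,.105),(255,0,0)); line(W(-.065,py+s,.105),W(.105,py+s,.105),(255,0,0))
    line(W(.105,py-.047,.105),W(.105,py+.047,.105),(255,0,0));line(W(-.095,py-.047,.08),W(-.095,py+.047,.08),(255,0,0))
    cv2.imwrite(f"pics/ov_{n}.png",im)
```

```text
(no output)
```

View pics/ov_scene.png

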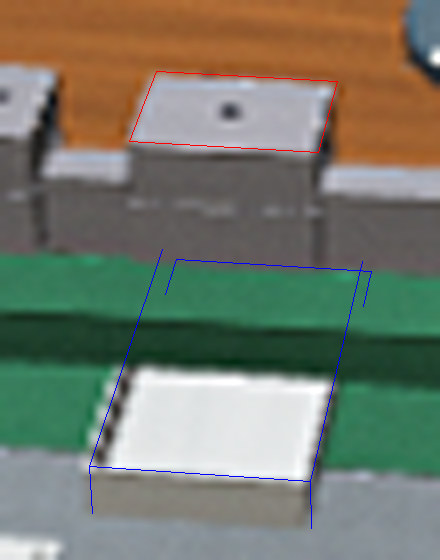

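View pics/ov_top.png

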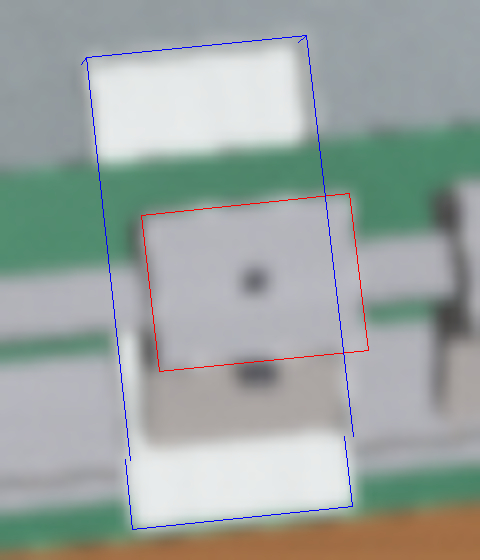

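Both overlays agree: pan80 is centred at y ≈ −50.5 mm and finger80 at ≈ −48.5 to −49. That is inside the 5 mm tolerance, but a small nudge will improve the margin.

```bash
python3 g.py 0 .03 .28
```

```text
t 9.15 brake x,y,z 0.0001 0.2425 0.3223 F(bx,by,z) [-0.7, -1.2, 0.1] 0.0003889480328909835
d [-0.2124 -0.0004  0.0425] rot [0.16 0.06 0.07]
```

step_arm(targets=[{"dx": -0.045, "dy": 0, "dz": 0, "rx": 0, "ry": 0, "rz": 0.2}, {"dx": -0.09, "dy": 0, "dz": 0, "rx": 0, "ry": 0, "rz": 0.2}, {"dx": -0.135, "dy": 0, "dz": 0, "rx": 0, "ry": 0, "rz": 0.2}, {"dx": -0.18, "dy": 0, "dz": 0.02, "rx": 0, "ry": 0, "rz": 0.2}, {"dx": -0.2, "dy": 0, "dz": 0.04, "rx": 0, "ry": 0, "rz": 0.2}])

```text
time: 9.78
position: [0.4824, 0.0127, 0.2822]
tool_rot: [0.677, 0.736, 0.001, 0.002]
ft_force: [-0.2, 0.3, -1.0]
grip_width: 0.0006
```

```bash
python3 g.py 0 .025 .22
```

```text
t 9.78 brake x,y,z 0.0002 0.0391 0.2822 F(bx,by,z) [-0.2, 0.3, -1.0] 0.0006286812329964553
d [-0.014  -0.0004  0.0622] rot [ 0.2   0.13 -0.34]
```

step_arm(targets=[{"dx": -0.014, "dy": 0, "dz": 0.01, "rx": 0.2, "ry": 0.1, "rz": -0.3}, {"dx": -0.014, "dy": 0, "dz": 0.026, "rx": 0.2, "ry": 0.1, "rz": -0.3}, {"dx": -0.014, "dy": 0, "dz": 0.042, "rx": 0.2, "ry": 0.1, "rz": -0.3}, {"dx": -0.014, "dy": 0, "dz": 0.058, "rx": 0.2, "ry": 0.1, "rz": -0.3}, {"dx": -0.014, "dy": 0, "dz": 0.062, "rx": 0.2, "ry": 0.1, "rz": -0.3}])

```text
time: 10.4
position: [0.4833, -0.0016, 0.2195]
tool_rot: [0.675, 0.738, -0.001, -0.001]
ft_force: [0.1, -0.6, 0.1]
grip_width: 0.0004
```

```bash
python3 g.py 0 0 .22
```

```text
t 10.4 brake x,y,z -0.0002 0.0248 0.2195 F(bx,by,z) [0.1, -0.6, 0.1] 0.00043410501581831525
d [-0.0248  0.0002 -0.0005] rot [-0.11  0.01 -0.05]
```

step_arm(targets=[{"dx": -0.008, "dy": 0, "dz": 0, "rx": 0, "ry": 0, "rz": 0}, {"dx": -0.015, "dy": 0, "dz": 0, "rx": 0, "ry": 0, "rz": 0}, {"dx": -0.021, "dy": 0, "dz": 0, "rx": 0, "ry": 0, "rz": 0}, {"dx": -0.024, "dy": 0, "dz": 0, "rx": 0, "ry": 0, "rz": 0}, {"dx": -0.025, "dy": 0, "dz": 0, "rx": 0, "ry": 0, "rz": 0}])

```text
time: 11.02
position: [0.4857, -0.026, 0.2199]
tool_rot: [0.675, 0.738, 0.0, -0.001]
ft_force: [0.3, 4.3, 2.6]
grip_width: 0.0001
```

```bash
python3 g.py 0 0 .22
```

```text
t 11.03 brake x,y,z 0.0 0.0003 0.2199 F(bx,by,z) [0.7, 4.3, 2.6] 0.00013674396408246218
d [-0.0003 -0.     -0.0001] rot [-0.05 -0.09 -0.1 ]
```

step_arm(targets=[{"dx": 0.004, "dy": 0, "dz": 0, "rx": 0, "ry": 0, "rz": 0}, {"dx": 0.012, "dy": 0, "dz": 0, "rx": 0, "ry": 0, "rz": 0}, {"dx": 0.02, "dy": 0, "dz": -0.02, "rx": 0, "ry": 0, "rz": 0}, {"dx": 0.06, "dy": 0, "dz": -0.06, "rx": 0, "ry": 0, "rz": 0}, {"dx": 0.11, "dy": 0, "dz": -0.08, "rx": 0, "ry": 0, "rz": 0}])

```text
time: 11.65
position: [0.4769, 0.0842, 0.3018]
tool_rot: [0.676, 0.737, 0.001, 0.001]
ft_force: [0.7, -0.3, -0.0]
grip_width: 0.0006
```

step_arm(targets=[{"dx": 0.04, "dy": 0, "dz": 0, "rx": 0, "ry": 0, "rz": 0}, {"dx": 0.08, "dy": 0, "dz": -0.01, "rx": 0, "ry": 0, "rz": 0}, {"dx": 0.11, "dy": 0, "dz": -0.02, "rx": 0, "ry": 0, "rz": 0}, {"dx": 0.13, "dy": 0, "dz": -0.02, "rx": 0, "ry": 0, "rz": 0}, {"dx": 0.13, "dy": 0, "dz": -0.02, "rx": 0, "ry": 0, "rz": 0}])

```text
time: 12.28
position: [0.4648, 0.215, 0.3218]
tool_rot: [0.675, 0.738, 0.001, 0.001]
ft_force: [0.0, -1.2, 0.3]
grip_width: 0.0005
```

```bash
python3 g.py; python3 look.py 4
python3 - <<'E'
from h import *
for n in("scene","top"):
    a=pickle.load(open(n+"0.pkl","rb"))["img"];b=pickle.load(open(n+"4.pkl","rb"))["img"]
    cv2.imwrite(f"pics/{n}4.png",b)
E
```

```text
t 12.28 brake x,y,z 0.001 0.2422 0.3218 F(bx,by,z) [-0.1, -1.2, 0.3] 0.00048807720798403067
cap edges [-3.0, -89.5, -118.5, -170.0, -189.0, -264.0]
holes [(-7.0, 31.9), (-48.5, 44.4), (-127.0, 46.3), (-150.0, 27.6), (-200.5, 63.2), (-234.0, 38.2)]
flange -70 [-2.0, -99.0]
flange -75 [-1.5, -100.0]
flange -80 [-2.5, -99.0]
flange -85 [-4.0, -98.0]
flange -90 [-4.5, -97.0]
```

View pics/L4.png

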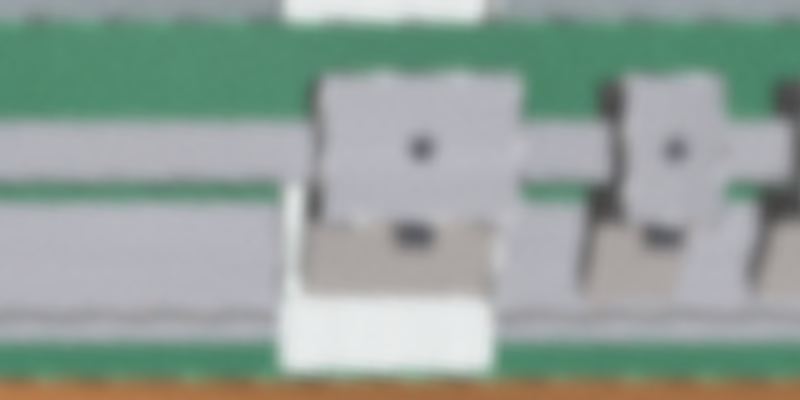

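View pics/scene4.png

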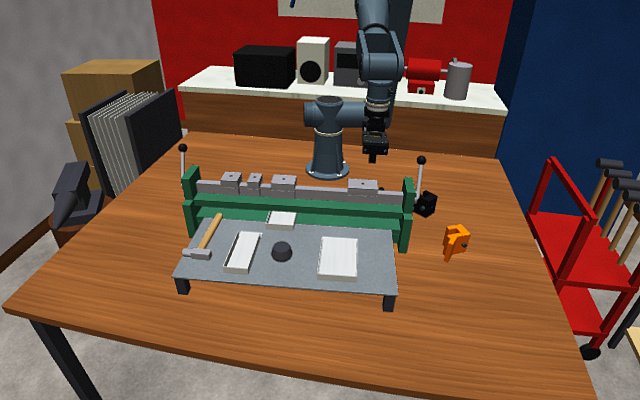

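Run:
```python
from h import *
c=pickle.load(open("top4.pkl","rb"));P=cloud(c);O=np.array([.4857,-.0263,0]);yaw=.0903
print("cam",-c["R"].T@c["t"])
bx=np.array([np.cos(yaw),np.sin(yaw),0]);by=np.array([-np.sin(yaw),np.cos(yaw),0])
X=(P-O)@bx;Y=(P-O)@by;Z=P[...,2]
m=(X<-.045)&(X>-.066)&(Y<.01)&(Y>-.11)&(Z>.1)&(Z<.18)
print(m.sum(),Y[m].min(),Y[m].max(),Z[m].min(),np.median(Z[m]),np.median(X[m]))
for x0 in(-.052,-.056,-.060):
  z=float(np.median(Z[m&(abs(X-x0)<.003)]))
  im,xs,ys=ortho(c,z,yaw,O,(x0-.002,x0+.002),(-.12,.01),.0005);g=im.astype(float).mean(0)
  # plate: brownish grey (r-b>5) vs pan (bright) / bed
  gg=g.mean(1);d=np.diff(cv2.GaussianBlur(gg.reshape(1,-1),(0,0),3).ravel())
  k=[(round(float(ys[i])*1000,1),round(float(d[i]),1)) for i in range(5,len(d)-5) if abs(d[i])==abs(d[i-5:i+6]).max() and abs(d[i])>1.5];print(x0,z,k)
```

```text
cam [0.4441465  0.07104814 1.35032124]
141 -0.0966290282104086 -0.004071849451821089 0.10282988361078646 0.1376337167041869 -0.05372406878514828
-0.052 0.1388970101688981 [(-0.0, 3.3), (-7.0, -3.6)]
-0.056 0.13431352426781687 [(-0.5, 3.8), (-8.0, -3.5), (-92.0, 1.6)]
-0.06 0.1303503587647531 [(-1.0, 3.3), (-9.0, -1.8), (-85.5, -1.6)]
```

Every estimate puts finger80 at −48.5 to −49.5 mm against pan80's centre at −50.5, an offset of about 1.5 mm with 5 allowed. The final scene picture shows the three pans, the hammer and the dolly where they were. The arm hovers clear of everything, so I'm handing in.

```bash
python3 -c "
from rig import robot
print(robot.hand_in())"
```

```text
the job is handed in; nothing more can be done
None
```

The job is handed in. The pan on the bed measured as pan80, and finger80 now hangs over it between its side walls; `hand_in` gave no verdict.

- **Moves:** With the gripper shut, I slid finger40 off the pan to y ≈ −150 mm in the brake's axes. Then I slid finger80 from y ≈ +67 mm to about −49 mm. Finger60 (about −234 mm) and finger100 (about +219 mm) were already clear, so I left them. Push forces were about 4 N, and I handed in a little after 12 s with the arm clear above the beam.
- **Centring:** Finger80 measures −48.5 to −49.5 mm against the pan's centre at about −50.5 mm, so it is about 1–2 mm off with 5 mm allowed. The camera calibration is only good to about 2 mm.
- **Disagreement:** My last nudge, meant to shift finger80 another 1–2 mm, showed contact force but no visible movement. I judged the remaining offset acceptable and left it.
- **Bystanders:** The last scene picture showed no change in the three pans, the hammer or the dolly. I did not re-measure their positions. The C-clamp isn't visible in that view and I did not look at it again, but the tool never went near it.

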